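Zero the frame counter and hold the camera release half pressed

ROBOT

A 7-joint arm with a two-finger parallel gripper is mounted at the origin on the work surface. World frame = base frame: x ahead of the robot, y to its left, z up, the work surface at z = 0. Lengths are in mm, angles in rad, forces in N, time in s.
With the tool pointing down it reaches from about 425 to 975 mm from the base axis. Payload 16.7 kg.
Tool frame: the origin (TCP) lies midway between the tips of the shut fingers; the grasp point (between the pads) lies 19 mm behind it (r.hold_point_z is the distance from the TCP to the grasp point, in mm); z points along the fingers, y is the line along which they close (so a half turn about z gives the same grasp; the last joint's range is limited). The gripper opens to 85 mm and grips with 20 to 120 N. Pads are 22 mm wide; open, the fingers measure 114 mm over their backs; the gripper's body (76 mm by 85 mm) begins 54 mm behind the grasp point. The pads swing forward as they close: fully open they stand 13 mm farther back than shut.
Start: joints at [1.139, 0.426, 0.074, 1.606, -0.034, 1.111, -0.067], TCP at [187.677, -648.347, 231.302] pointing down, gripper open.
Joint ranges: [-2.85, 2.85], [-0.5, 2.14], [-1.23, 1.37], [0.21, 2.46], [-1.02, 4.16], [0.16, 2.05], [-2.73, 2.73]. Speed limits (rad/s): [1.89, 1.89, 2.39, 2.39, 3.01, 3.01, 3.01].

INTERFACE

Orientations are given as a 3x3 rotation matrix whose columns are the frame's x, y, z axes.
In Python, from workcell import r gives the robot as it stands.
- The arm moves only by the tool arm_command, never from a script. Its argument "motion" is one flat list of numbers, 7 for each row, row after row: the finger opening in mm, from 0 to 85.4, then the shift along the tool's x, y, z in mm, then the turn, a rotation vector about the tool's x, y, z in degrees. In form: [fingers, x, y, z, rx, ry, rz, fingers, x, y, z, rx, ry, rz, ...]. A call has 1 to 20 rows; each row shifts and turns the commanded pose from where the row before left it, along the tool's axes as they then stand; what a row does not reach is not made up. A row lasts 1/8 s, in which the tool goes at most 62.5 mm and 10.7 degrees, less where a joint would pass 70% of its speed; a pose out of reach is approached as far as the arm can. A call is refused whole if a number of a shift passes 62.5 or a number of a turn 10.7, either way. A call with a gripper value outside its range is refused whole. The fingers move at their own pace and stop on an object; "squeeze" is the grip in N (left out, the last holds). Time passes only in rows, so rows that do not move let the fingers close. It gives the time, the measured TCP pose, the force, the opening and the grip force at its end, in the units of the state.
- r.sense(): the state, without advancing time (a new reading comes with each control period).
- r.get_image(name): name is "scene" or "top" or "wrist"; returns the picture (400x640x3 uint8, blue, green, red); there is no depth.
- r.camera_model(name): a dict with "fx", "fy", "cx", "cy" (pixels), "extrinsics" (4x4, takes a point from world to camera coordinates); the wrist camera has in their place "tool_from_camera" (4x4, takes a point from camera to tool coordinates, whose origin is the TCP and whose axes are the flange's). Camera axes: x right, y up, looking along -z (the intrinsics and any distortion apply to the point x, -y, -z); pixel columns grow to the right and rows downward; lengths in mm; the calibration is good to about 2 mm. A picture is of the moment at which its call begins: read the wrist's pose just before it. camera_model takes no time and is no camera call.
- r.job_done(): hands the job in; it is judged then, once.
The state is a dict: "time": time; "qpos": joint angles; "joint_velocities": joint speeds; "tau": joint torques, N m; "tool_pos": TCP position; "tcp_rot": TCP orientation; "wrist_force": force on the tool from outside, world axes, zero at the start; "ft_torque": the same for the moment, N m; "opening": finger opening in mm; "grasp_force": force on a finger pad.
Only numpy, scipy, OpenCV 4.12 (cv2) and the standard library are available. Lean on these libraries where they do the work, as an engineer would, in place of code of your own. Each camera call takes 0.05 s, during which the arm holds its last target. There are 200 camera calls.

TASK

We are about to photograph the next glass negative on the copy stand: turn the knob of the frame counter anticlockwise (seen from above) back to its zero stop and let go of it. Then, with the gripper's fingers, press the red spring-loaded release lever half-way down (the focusing step) and keep it there: finish while still holding it half pressed. Never push the lever fully down, as that fires the shutter, and leave the bottle, loupe, cup and cardboard box where they stand.

Things in the scene. Friction and masses are not known exactly. Their poses are not given: they have to be found in the camera images.
- dial_center (a point): Frame counter: grey box 120 x 120 x 45 mm high, fixed to the table, with a round white dial on top and a bar knob in the middle. This point is the centre of the box's top face, on the knob's vertical axis, 45 mm above the table. Its -x axis points to the thick red zero mark of the dial; black ticks follow clockwise every 0.4 rad.
- counter_knob_grip (a point): On the axis of the counter's black bar knob, at gripping height, 82 mm above the table. The upright bar is 42 mm long (this point's x), 14 mm wide (its y); its top is 7 mm above this point; below it is a disc of radius 22 mm, top 23 mm below this point. White stripe on top and end = pointer end (-x here). The axes turn with the knob.
- counter_knob (a joint): Angle of the counter's knob (rad): 0 at its hard zero stop (pointer end at the red mark), growing clockwise seen from above, up to 2.8. It starts between 0.9 and 2.5, has light friction (0.05 N m) and stays where it is left. Turn it anticlockwise to zero.
- lever_pad (a point): Where to press: top centre of the black rubber pad (42 x 46 mm) near the free end of the red release lever, a paddle 122 x 50 x 8 mm hinged to a grey base 180 x 85 x 28 mm high, fixed to the table. At rest the paddle rises 0.32 rad towards its free end and this point is 79 mm above the table; half pressed 65 mm; fully down (paddle level) 50 mm. It moves with the lever.
- lever_hinge (a point): Middle of the lever's hinge pin (along this point's y), fixed, 42 mm above the table. The paddle runs from it to -x; the pad's top centre is 95 mm along the paddle and 8 mm above its mid-plane, which passes through the pin. On the base's +y side, 36 mm from the centre line, a small index plate, top 76 mm up: bands white, green (half-way), red (fully down).
- release_lever (a joint): Angle of the release lever (rad): 0 at rest (up), growing as it is pressed, 0.32 fully down (about 30 mm of travel at the pad); half-way is 0.16. A spring pushes it back up: at the pad about 2.5 N to start it, 6 N half-way, 9.5 N fully down.
- dropper_bottle: Bystander: white bottle, 38 mm diameter, 100 mm high, loose, standing on the table; origin at the centre of its underside.
- loupe: Bystander: black round magnifier, 48 mm diameter, 45 mm high, loose; origin at the centre of its underside.
- swab_cup: Bystander: green glass cup, 68 mm diameter, 75 mm high, loose; origin at the centre of its underside.
- plate_box: Bystander: closed cardboard box for glass plates, 100 x 70 x 50 mm high, loose; origin at the centre of its underside.

How it is judged:
By the outcome, as a careful person would: the job done as asked, in the order asked, and still so for the second after the job is handed in, while the arm keeps its last pose, push and grip.
It also fails if it takes over 58 s, if anything falls off the work surface, if the arm or the gripper's body presses on something with over 40 N, if the wrist force passes 120 N, or if a joint passes its speed limit or range.

## Working session

There is one attempt and no reset: what is moved stays moved. The work goes in short steps, Python scripts to look and compute and a tool call to move; the robot and the scene stay as the last step left them, time stands still between calls to the robot, and variables do not carry over. Pictures are saved under pics/ and viewed, at most 10 in all, crops included, and the job is handed in when it is done.

Besides the shell and the picture viewer there is one more tool, called after "Call:" by a JSON object that holds its "fn" and its "kwargs". arm_command: Moves the arm, as the interface text tells. Its arguments: {"type":"object","properties":{"motion":{"type":"array","items":{"type":"number"}},"squeeze":{"type":"number"}},"required":["motion"]}

```bash
mkdir -p pics; python3 - <<'E'
from workcell import r
import cv2,numpy as np
s=r.sense()
print(s['time'],s['tool_pos'],np.round(s['tcp_rot'],3).tolist(),s['opening'])
for n in("scene","top"):
    im=r.get_image(n); cv2.imwrite(f"pics/{n}0.png",im)
    m=r.camera_model(n); print(n,{k:(np.round(v,4).tolist() if hasattr(v,'__len__') and not isinstance(v,str) else v) for k,v in m.items()})
m=r.camera_model("wrist");print(m)
E
```

```text
0.0 [ 187.55033379 -647.9954854   230.6046141 ] [[0.961, 0.278, -0.0], [0.278, -0.961, 0.001], [-0.0, -0.001, -1.0]] 85.57352058613033
scene {'fx': 518.5495490056863, 'fy': 518.5495490056863, 'cx': 322.739330094304, 'cy': 210.709662277313, 'extrinsics': [[-0.8533, 0.521, 0.0215, 456.5284], [-0.3247, -0.5632, 0.7598, 114.393], [0.408, 0.6414, 0.6498, -1650.6482], [0.0, 0.0, 0.0, 1.0]]}
top {'fx': 503.5223096453611, 'fy': 503.5223096453611, 'cx': 311.1524918059218, 'cy': 190.04648985931246, 'extrinsics': [[-0.0178, -0.9998, 0.0002, 4.0591], [0.9803, -0.0174, 0.1966, -548.7208], [-0.1966, 0.0037, 0.9805, -1495.1425], [0.0, 0.0, 0.0, 1.0]]}
{'fx': 300.78429633504874, 'fy': 300.78429633504874, 'cx': 318.816216744154, 'cy': 201.92558963890514, 'tool_from_camera': array([[-3.25622025e-04,  9.63045915e-01,  2.69337073e-01,
         6.79881564e+01],
       [ 9.99999898e-01,  2.29403115e-04,  3.88718337e-04,
        -2.26834742e-01],
       [ 3.12566843e-04,  2.69337172e-01, -9.63045892e-01,
        -1.43516171e+02],
       [ 0.00000000e+00,  0.00000000e+00,  0.00000000e+00,
         1.00000000e+00]])}
```

View pics/top0.png

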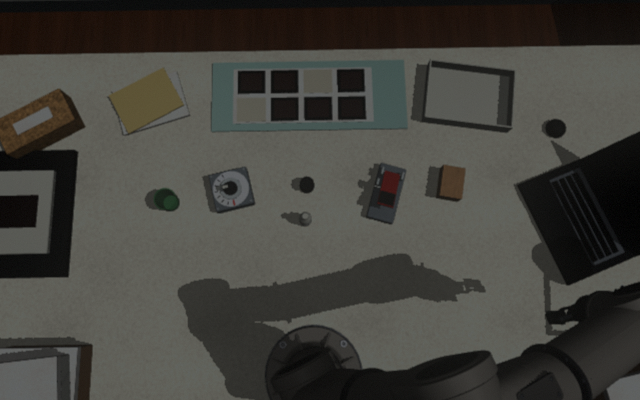

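View pics/scene0.png

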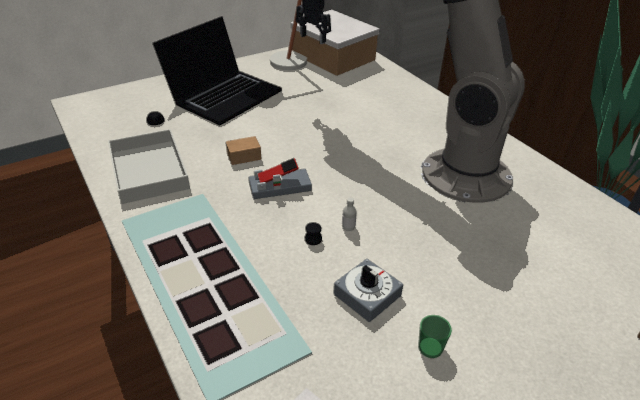

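The top view shows the counter at about (229,190), lever (384,193), cup (166,200), loupe (307,184), bottle (305,218) and cardboard box (452,182). The scene view has the counter at (369,285) and the lever at (280,175). Next I'll zoom in on both.

```bash
cat > h.py <<'E'
import numpy as np,cv2
from workcell import r
def ray(name,px,T=None,m=None):
    m=m or r.camera_model(name)
    d=np.array([(px[0]-m['cx'])/m['fx'],-(px[1]-m['cy'])/m['fy'],-1.])
    if name=='wrist':
        C=T@m['tool_from_camera']
    else: C=np.linalg.inv(m['extrinsics'])
    return C[:3,3],C[:3,:3]@d
def onz(name,px,z,T=None):
    o,d=ray(name,px,T); return o+d*(z-o[2])/d[2]
def tcp():
    s=r.sense();T=np.eye(4);T[:3,:3]=s['tcp_rot'];T[:3,3]=s['tool_pos'];return T
def proj(name,P,T=None):
    m=r.camera_model(name)
    E=np.linalg.inv(T@m['tool_from_camera']) if name=='wrist' else m['extrinsics']
    p=E[:3,:3]@np.asarray(P,float)+E[:3,3]
    return np.array([m['cx']+m['fx']*p[0]/-p[2],m['cy']-m['fy']*p[1]/-p[2]])
E
python3 - <<'E'
import cv2,numpy as np
from h import *
t=cv2.imread('pics/top0.png');s=cv2.imread('pics/scene0.png')
f=lambda im,x,y,w,h,k:cv2.resize(im[y:y+h,x:x+w],None,fx=k,fy=k,interpolation=cv2.INTER_CUBIC)
a=np.vstack([np.hstack([f(t,200,160,60,55,6),f(t,355,155,60,55,6)]),np.hstack([f(s,329,250,80,50,4.5),f(s,245,150,80,50,4.5)])])
a=cv2.convertScaleAbs(a,alpha=1.6)
cv2.imwrite('pics/c0.png',a);print(a.shape)
for n,p,z in [('dial',(229,190),45),('cup',(166,200),40),('loupe',(307,184),45),('bottle',(305,218),90),('lever',(384,193),35),('box',(453,182),50)]: print(n,onz('top',p,z).round())
E
```

```text
(555, 720, 3)
dial [555. 249.  45.]
cup [528. 444.  40.]
loupe [570.   7.  45.]
bottle [457.  14.  90.]
lever [ 539. -232.   35.]
box [ 567. -445.   50.]
```

View pics/c0.png

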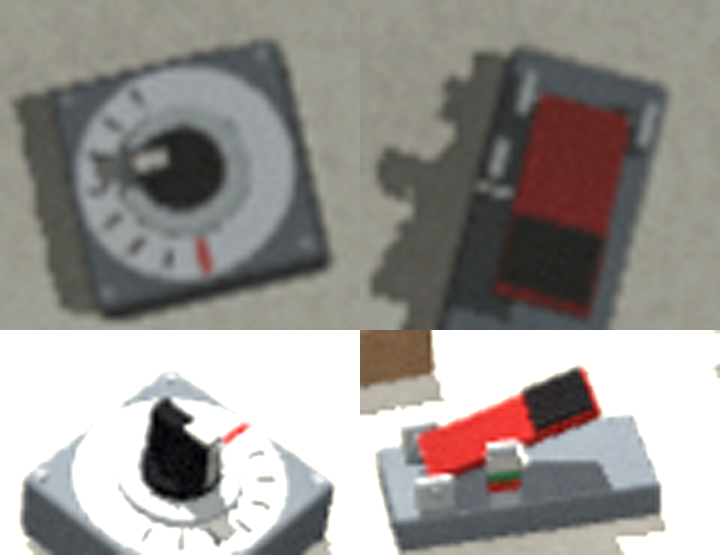

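Red mark lies towards the robot and the pointer towards +y, so the knob is at about 1.6 rad. I'll move over the lever and look with the wrist camera.

Call:
{"fn": "arm_command", "kwargs": {"motion": [85,38,-25,0,0,0,0,85,38,-25,0,0,0,0,85,38,-25,0,0,0,0,85,38,-25,0,0,0,0,85,38,-25,0,0,0,0,85,38,-25,0,0,0,0,85,38,-25,0,0,0,0,85,38,-25,0,0,0,0,85,38,-25,0,0,0,0,85,38,-25,0,0,0,0,85,38,-25,0,0,0,0,85,38,-25,0,0,0,0,85,0,0,0,0,0,0,85,0,0,0,0,0,0]}}

```text
time: 1.85
tool_pos: [541.9, -233.7, 231.0]
tcp_rot: [[0.961, 0.278, -0.001], [0.278, -0.961, 0.0], [-0.001, -0.0, -1.0]]
wrist_force: [-0.1, -0.7, -0.4]
opening: 85.2
grasp_force: 0.0
```

```bash
python3 - <<'E'
from h import *
T=tcp();im=r.get_image('wrist');np.save('T1.npy',T);cv2.imwrite('pics/w1.png',im)
s=r.sense();print(s['time'],T.round(3).tolist(),s['qpos'])
E
```

```text
1.9 [[0.961, 0.278, -0.001, 541.866], [0.278, -0.961, 0.0, -233.686], [-0.001, -0.0, -1.0, 230.956], [0.0, 0.0, 0.0, 1.0]] [ 0.44107076  0.29631383 -0.17373987  1.79152715  0.05829631  1.05925888
 -1.04393248]
```

View pics/w1.png

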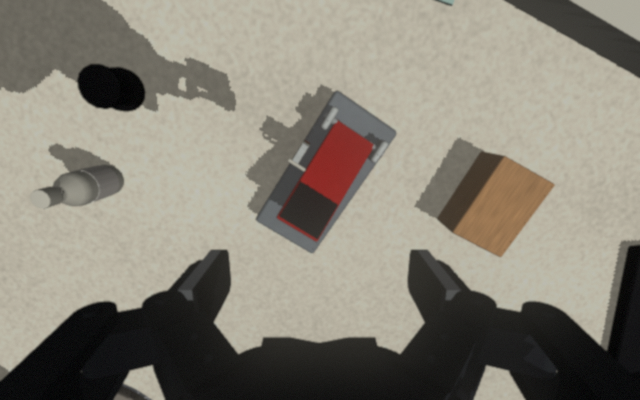

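The wrist view shows the lever with its pad at about (308,205) and red paddle at (340,160), the bottle at (85,185), loupe at (110,88) and box at (500,205).

```bash
python3 - <<'E'
from h import *
im=cv2.imread('pics/w1.png');T=np.load('T1.npy');hsv=cv2.cvtColor(im,cv2.COLOR_BGR2HSV)
roi=np.zeros(im.shape[:2],np.uint8);cv2.fillPoly(roi,[np.array([[336,91],[396,133],[313,252],[256,216]])],1)
red=((hsv[...,1]>150)&((hsv[...,0]<10)|(hsv[...,0]>170))&(roi>0)).astype(np.uint8)
h=cv2.convexHull(cv2.findNonZero(red));rr=cv2.minAreaRect(h);hm=np.zeros_like(red);cv2.fillPoly(hm,[h],1)
blk=((hm>0)&(hsv[...,2]<70)&(red==0)).astype(np.uint8);blk=cv2.morphologyEx(blk,cv2.MORPH_OPEN,np.ones((3,3)))
print('red hull',cv2.boxPoints(rr).round(1).tolist())
rb=cv2.minAreaRect(cv2.findNonZero(blk));print('pad',cv2.boxPoints(rb).round(1).tolist(),rb[0],blk.sum())
for n,v in(('pad c',onz('wrist',rb[0],79,T)),):print(n,v.round(1))
m=cv2.moments(blk,True);print('mom',m['m10']/m['m00'],m['m01']/m['m00'])
# base top via given corner guesses refined by colour: print world
for p in [(336,91),(396,133),(313,252),(256,216)]:print(onz('wrist',p,28,T).round(1))
# pad edge midpoints
B=cv2.boxPoints(rb)
for p in B:print('padcorner',onz('wrist',p,79,T).round(1))
# rough pad in top view, triangulation check
t=cv2.imread('pics/top0.png');c=onz('wrist',rb[0],79,T);print('top proj',proj('top',c))
E
```

```text
red hull [[276.6000061035156, 216.60000610351562], [336.0, 120.0999984741211], [374.79998779296875, 144.0], [315.5, 240.5]]
pad [[279.20001220703125, 215.3000030517578], [299.70001220703125, 181.1999969482422], [337.20001220703125, 203.6999969482422], [316.70001220703125, 237.8000030517578]] (308.191162109375, 209.51467895507812) 1710
pad c [ 516.8 -229.2   79. ]
mom 308.04269005847954 209.70350877192982
[ 639.  -224.6   28. ]
[ 615.2 -302.3   28. ]
[ 449.1 -252.5   28. ]
[ 475.6 -173.1   28. ]
padcorner [ 502.4 -202.1   79. ]
padcorner [ 542.9 -213.    79. ]
padcorner [ 531. -256.   79.]
padcorner [ 489.2 -246.2   79. ]
top proj [385.35753506 197.5326872 ]
```

Call:
{"fn": "arm_command", "kwargs": {"motion": [85,10.5,-32,0,0,0,0,85,10.5,-32,0,0,0,0,85,10.5,-32,0,0,0,0,85,10.5,-32,0,0,0,0,85,10.5,-32,0,0,0,0,85,10.5,-32,0,0,0,0,85,10.5,-32,0,0,0,0,85,10.5,-32,0,0,0,0,85,10.5,-32,0,0,0,0,85,10.5,-32,0,0,0,0,85,10.5,-32,0,0,0,0,85,10.5,-32,0,0,0,0,85,10.5,-32,0,0,0,0,85,10.5,-32,0,0,0,0,85,0,0,0,0,0,0,85,0,0,0,0,0,0]}}

```text
time: 3.9
tool_pos: [559.2, 236.2, 231.2]
tcp_rot: [[0.961, 0.277, -0.0], [0.277, -0.961, -0.001], [-0.0, 0.001, -1.0]]
wrist_force: [0.5, -0.5, -0.2]
opening: 85.6
grasp_force: 0.0
```

```bash
python3 - <<'E'
from h import *
T=tcp();im=r.get_image('wrist');np.save('T2.npy',T);cv2.imwrite('pics/w2.png',im)
s=r.sense();print(s['time'],T.round(3).tolist(),s['qpos'])
p=proj('wrist',[555,249,60],T).round().astype(int);print(p)
x0,y0=p[0]-75,p[1]-60
c=cv2.resize(im[y0:y0+120,x0:x0+150],None,fx=5,fy=5,interpolation=cv2.INTER_CUBIC);cv2.imwrite('pics/w2c.png',c);print(x0,y0)
E
```

```text
3.95 [[0.961, 0.277, -0.0, 559.197], [0.277, -0.961, -0.001, 236.246], [-0.0, 0.001, -1.0, 231.166], [0.0, 0.0, 0.0, 1.0]] [-0.18526101  0.34447929 -0.40267623  1.74232274  0.1508398   1.08566728
 -1.92846586]
[306 184]
231 124
```

View pics/w2c.png

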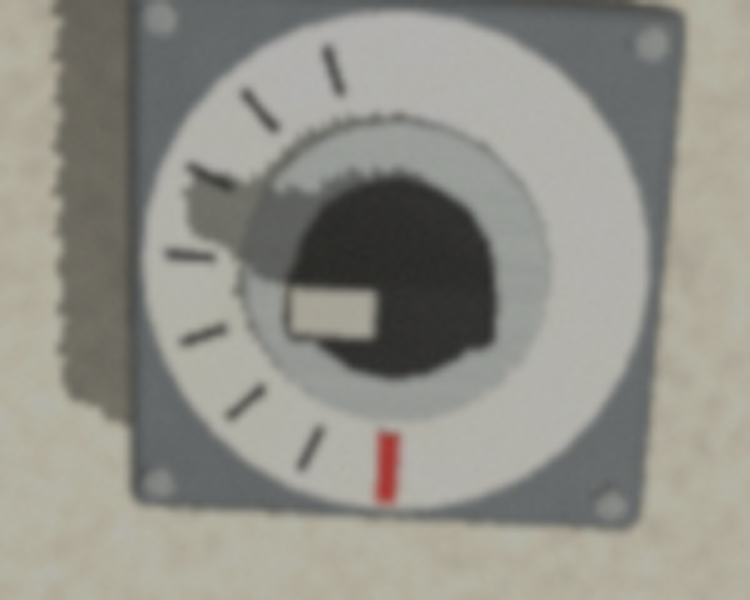

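The crop shows the dial centred at crop (396,259), the red mark at (388,467) and the bar's white stripe from (290,313) to (377,317). The bar runs to about (495,320).

```bash
python3 - <<'E'
from h import *
T=np.load('T2.npy');im=cv2.imread('pics/w2.png');f=lambda c:(231+(c[0]-2)/5,124+(c[1]-2)/5)
# dial ellipse: bright blob
x0,y0=231,124
g=im[y0:y0+120,x0:x0+150];hsv=cv2.cvtColor(g,cv2.COLOR_BGR2HSV)
dc=onz('wrist',f((396,259)),46,T);red=onz('wrist',f((388,467)),46,T)
st=(hsv[...,2]>150).astype(np.uint8);roi=np.zeros_like(st);roi[54:72,54:80]=1
n,l,s,c=cv2.connectedComponentsWithStats(st*roi);k=1+s[1:,4].argmax();print(s[k],c[k])
ys,xs=np.nonzero(l==k);P=np.array([onz('wrist',(x+x0,y+y0),89,T)[:2] for x,y in zip(xs,ys)])
rect=cv2.minAreaRect(P.astype(np.float32));print('stripe rect',rect)
sc=P.mean(0);bc=onz('wrist',f((393,318)),89,T)
print('dial',dc,'red',red,'bar',bc,'stripe',sc)
a=lambda v:np.degrees(np.arctan2(v[1],v[0]))
print('zero dir',a((red-dc)[:2]),'ptr dir',a(sc-dc[:2]),a(sc-bc[:2]))
# check with scene+top
for q in('top','scene'):print(q,proj(q,dc),proj(q,[*sc,89]))
E
```

```text
[ 59  59  15   8 110] [66.18181818 62.18181818]
stripe rect ((556.7227172851562, 257.86468505859375), (6.96788215637207, 13.72139835357666), 16.03412437438965)
dial [562.61227731 247.85086861  46.        ] red [515.36390982 236.59202892  46.        ] bar [559.34052863 246.27212994  89.        ] stripe [557.08699797 257.76899622]
zero dir -166.59691227473664 ptr dir 119.12169663950195 101.09009083057373
top [229.22844367 187.60941026] [223.63300879 186.58891421]
scene [367.58334838 283.4867139 ] [373.44970177 272.95232397]
```

Correcting the ellipse centre for perspective gives a knob axis at about (559.6, 246.7), a pointer direction of about 103.5°, and a knob angle of about 1.57 rad. Now I'll turn the tool and approach.

Call:
{"fn": "arm_command", "kwargs": {"motion": [60,0,0,0,0,0,-9.7,60,0,0,0,0,0,-9.7,60,0,0,0,0,0,-9.7,60,0,0,0,0,0,-9.7,60,0,0,0,0,0,-9.7,60,0,0,0,0,0,-9.7,60,0,0,0,0,0,-9.7,60,0,0,0,0,0,-9.7,60,0,0,0,0,0,-9.7,60,5,1.5,20,0,0,0,60,5,1.5,30,0,0,0,60,0,0,30,0,0,0,60,0,0,0,0,0,0,60,0,0,0,0,0,0], "squeeze": 20}}

```text
time: 5.7
tool_pos: [559.8, 248.2, 152.0]
tcp_rot: [[-0.231, 0.973, 0.0], [0.973, 0.231, 0.0], [0.0, 0.0, -1.0]]
wrist_force: [-0.6, 0.6, 0.8]
opening: 59.6
grasp_force: 0.0
```

```bash
python3 - <<'E'
from h import *
T=tcp();s=r.sense();R=T[:3,:3]
print(T.round(3).tolist(),s['qpos'].round(2),'yaw',np.degrees(np.arctan2(R[1,0],R[0,0])))
print('tool shift',R.T@(np.array([559.6,246.7,65])-T[:3,3]))
im=r.get_image('wrist');cv2.imwrite('pics/w3.png',im[100:400,120:520])
E
```

```text
[[-0.231, 0.973, 0.0, 559.83], [0.973, 0.231, 0.0, 248.203], [0.0, 0.0, -1.0, 151.98], [0.0, 0.0, 0.0, 1.0]] [-0.02  0.48 -0.66  1.79  0.35  0.98 -0.58] yaw 103.34701786448322
tool shift [-1.41821948 -0.61122745 86.9792216 ]
```

View pics/w3.png

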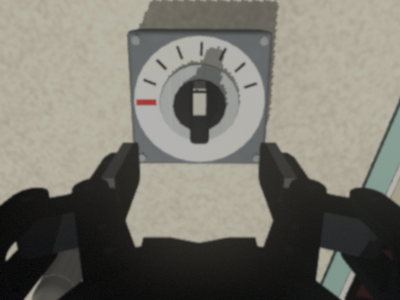

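The bar sits midway between the fingers at crop (200,105) and is aligned with the tool. Next: descend and grip.

Call:
{"fn": "arm_command", "kwargs": {"motion": [60,-1.4,-0.6,20,0,0,0,60,0,0,25,0,0,0,60,0,0,22,0,0,0,60,0,0,14,0,0,0,60,0,0,5,0,0,0,60,0,0,0,0,0,0,10,0,0,0,0,0,0,10,0,0,0,0,0,0,10,0,0,0,0,0,0,10,0,0,0,0,0,0,10,0,0,0,0,0,0,10,0,0,0,0,0,0], "squeeze": 25}}

```text
time: 7.25
tool_pos: [560.2, 247.0, 66.0]
tcp_rot: [[-0.232, 0.973, 0.002], [0.973, 0.232, 0.001], [0.0, 0.002, -1.0]]
wrist_force: [5.0, 1.1, 4.9]
opening: 13.4
grasp_force: 29.1
```

Call:
{"fn": "arm_command", "kwargs": {"motion": [10,0,0,0,0,0,-6,10,0,0,0,0,0,-8,10,0,0,0,0,0,-8,10,0,0,0,0,0,-8,10,0,0,0,0,0,-8,10,0,0,0,0,0,-8,10,0,0,0,0,0,-8,10,0,0,0,0,0,-8,10,0,0,0,0,0,-8,10,0,0,0,0,0,-6,10,0,0,0,0,0,-4,10,0,0,0,0,0,0,10,0,0,0,0,0,0]}}

```text
time: 8.88
tool_pos: [560.2, 246.8, 66.0]
tcp_rot: [[-0.998, -0.06, 0.002], [-0.06, 0.998, 0.0], [-0.002, 0.0, -1.0]]
wrist_force: [4.1, 0.4, 7.0]
opening: 13.7
grasp_force: 29.4
```

```bash
cat > st.py <<'E'
from h import *
s=r.sense();R=s['tcp_rot']
print(s['time'],s['tool_pos'].round(1),'yaw',np.degrees(np.arctan2(R[1,0],R[0,0]))%360,'F',s['wrist_force'].round(1),'M',s['ft_torque'].round(3),s['opening'],s['qpos'].round(2))
E
python3 st.py
```

```text
8.875 [560.2 246.8  66. ] yaw 183.42650444787716 F [4.1 0.4 7. ] M [-0.243 -1.082  0.005] 13.65295149189887 [ 0.15  0.7  -0.91  1.84  0.67  0.95  0.56]
```

Call:
{"fn": "arm_command", "kwargs": {"motion": [10,0,0,0,0,0,-4,10,0,0,0,0,0,-4,10,0,0,0,0,0,-2,10,0,0,0,0,0,-2,10,0,0,0,0,0,0,10,0,0,0,0,0,0]}}

```text
time: 9.62
tool_pos: [560.3, 246.8, 66.0]
tcp_rot: [[-0.964, -0.265, 0.002], [-0.265, 0.964, 0.001], [-0.002, 0.0, -1.0]]
wrist_force: [6.0, 0.8, 6.4]
opening: 13.3
grasp_force: 41.5
```

```bash
python3 st.py
```

```text
9.625 [560.3 246.8  66. ] yaw 195.34759575742666 F [6.  0.8 6.4] M [-0.016 -1.01  -1.074] 13.280353701282662 [ 0.18  0.72 -0.96  1.84  0.71  0.97  0.75]
```

The moment about z is now about −1.07 N m, so the knob is at its zero stop. Release and lift.

Call:
{"fn": "arm_command", "kwargs": {"motion": [60,0,0,0,0,0,0,60,0,0,0,0,0,0,60,0,0,0,0,0,0,60,0,0,0,0,0,0,60,0,0,-10,0,0,0,60,0,0,-25,0,0,0,60,0,0,-30,0,0,0,60,0,0,-40,0,0,0,60,0,0,-40,0,0,0,60,0,0,-20,0,0,0,60,0,0,0,0,0,0,60,0,0,0,0,0,0]}}

```text
time: 11.12
tool_pos: [559.0, 246.3, 229.8]
tcp_rot: [[-0.964, -0.266, -0.001], [-0.266, 0.964, -0.001], [0.001, -0.0, -1.0]]
wrist_force: [-0.2, -0.5, -0.5]
opening: 60.0
grasp_force: 0.0
```

```bash
python3 st.py; python3 - <<'E'
from h import *
T=tcp();im=r.get_image('wrist');np.save('T4.npy',T)
p=proj('wrist',[560,247,60],T).round().astype(int);x0,y0=max(p[0]-75,0),max(p[1]-60,0);print(p,x0,y0)
cv2.imwrite('pics/w4c.png',cv2.resize(im[y0:y0+120,x0:x0+150],None,fx=5,fy=5,interpolation=cv2.INTER_CUBIC))
E
```

```text
11.125 [559.  246.3 229.8] yaw 195.4381319154788 F [-0.2 -0.5 -0.5] M [0.028 0.02  0.023] 60.01191126253893 [ 0.28  0.54 -1.1   1.71  0.51  1.21  0.89]
[319 186] 244 126
```

View pics/w4c.png

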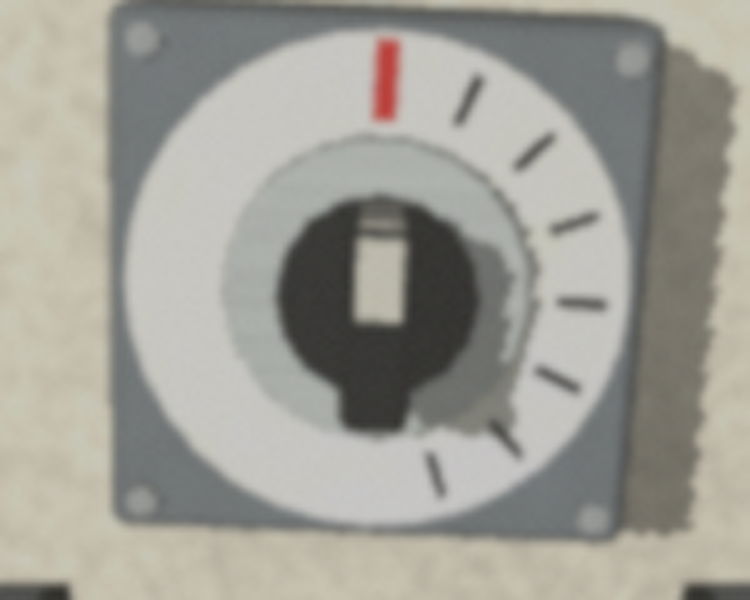

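The pointer stripe (380,280) now lines up with the red mark (387,80), so the counter is at zero. Now to the lever with the fingers shut.

Call:
{"fn": "arm_command", "kwargs": {"motion": [0,0,0,0,0,0,8.1,0,0,0,0,0,0,8.1,0,0,0,0,0,0,8.1,0,0,0,0,0,0,8.1,0,-6.9,-33.3,0,0,0,0,0,-6.9,-33.3,0,0,0,0,0,-6.9,-33.3,0,0,0,0,0,-6.9,-33.3,0,0,0,0,0,-6.9,-33.3,0,0,0,0,0,-6.9,-33.3,0,0,0,0,0,-6.9,-33.3,0,0,0,0,0,-6.9,-33.3,0,0,0,0,0,-6.9,-33.3,0,0,0,0,0,-6.9,-33.3,0,0,0,0,0,-6.9,-33.3,0,0,0,0,0,-6.9,-33.3,0,0,0,0,0,-6.9,-33.3,0,0,0,0,0,-6.9,-33.3,0,0,0,0], "squeeze": 20}}

```text
time: 13.42
tool_pos: [515.0, -228.3, 229.4]
tcp_rot: [[-0.957, 0.292, -0.001], [0.292, 0.957, 0.001], [0.002, 0.001, -1.0]]
wrist_force: [-0.0, -1.3, 0.0]
opening: -0.1
grasp_force: 0.0
```

Call:
{"fn": "arm_command", "kwargs": {"motion": [0,0,0,30,0,0,0,0,0,0,40,0,0,0,0,0,0,30,0,0,0,0,0,0,15,0,0,0,0,0,0,0,0,0,0,0,0,0,0,0,0,0,0,0,0,0,0,0,0]}}

```text
time: 14.3
tool_pos: [516.2, -227.6, 116.3]
tcp_rot: [[-0.956, 0.292, 0.001], [0.292, 0.956, -0.001], [-0.001, -0.0, -1.0]]
wrist_force: [-0.3, -0.2, 0.5]
opening: 0.3
grasp_force: 0.0
```

```bash
python3 st.py; python3 - <<'E'
from h import *
T=tcp();im=r.get_image('wrist');np.save('T5.npy',T);print(T[:3,:3].T@(np.array([515,-228.5,90])-T[:3,3]))
cv2.imwrite('pics/w5.png',im)
E
```

```text
14.3 [ 516.2 -227.6  116.3] yaw 163.03201268007498 F [-0.3 -0.2  0.5] M [0.011 0.025 0.01 ] 0.2562796007327175 [ 0.97  0.51 -0.85  1.92  0.48  0.92  1.16]
[ 0.94013403 -1.18956118 26.33918967]
```

View pics/w5.png

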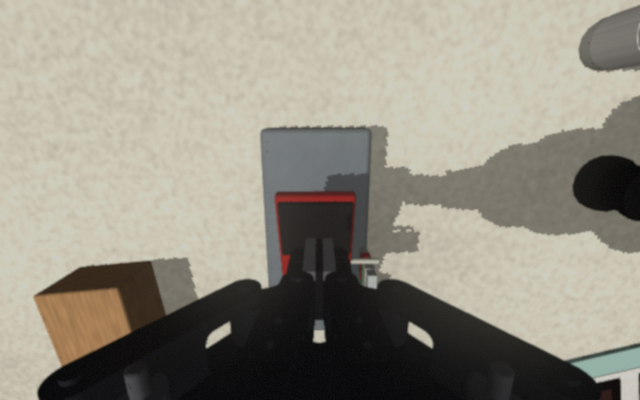

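The shut fingertips at (319,240) are centred over the pad (277–355). Next I'll descend gently to contact.

Call:
{"fn": "arm_command", "kwargs": {"motion": [0,0.9,-1.2,15,0,0,0,0,0,0,10,0,0,0,0,0,0,6,0,0,0,0,0,0,3,0,0,0,0,0,0,3,0,0,0,0,0,0,0,0,0,0,0,0,0,0,0,0,0]}}

```text
time: 15.22
tool_pos: [514.7, -228.2, 78.6]
tcp_rot: [[-0.957, 0.292, 0.001], [0.292, 0.957, -0.0], [-0.001, 0.0, -1.0]]
wrist_force: [0.2, 0.4, 2.7]
opening: 0.2
grasp_force: 1.4
```

Call:
{"fn": "arm_command", "kwargs": {"motion": [0,0,0,2,0,0,0,0,0,0,2,0,0,0,0,0,0,0,0,0,0,0,0,0,0,0,0,0]}}

```text
time: 15.72
tool_pos: [514.4, -228.3, 74.3]
tcp_rot: [[-0.957, 0.292, -0.0], [0.292, 0.957, 0.0], [0.0, 0.0, -1.0]]
wrist_force: [-1.7, 0.2, 4.8]
opening: -0.3
grasp_force: 1.9
```

Call:
{"fn": "arm_command", "kwargs": {"motion": [0,0,0,2,0,0,0,0,0,0,2,0,0,0,0,0,0,0,0,0,0,0,0,0,0,0,0,0]}}

```text
time: 16.23
tool_pos: [514.5, -228.3, 70.3]
tcp_rot: [[-0.957, 0.292, -0.0], [0.292, 0.957, 0.0], [0.0, 0.0, -1.0]]
wrist_force: [-2.8, 0.8, 6.0]
opening: 0.1
grasp_force: 2.3
```

Call:
{"fn": "arm_command", "kwargs": {"motion": [0,0,0,2,0,0,0,0,0,0,2,0,0,0,0,0,0,0,0,0,0,0,0,0,0,0,0,0,0,0,0,0,0,0,0]}}

```text
time: 16.85
tool_pos: [514.4, -228.3, 66.4]
tcp_rot: [[-0.957, 0.292, -0.0], [0.292, 0.957, -0.0], [0.0, -0.0, -1.0]]
wrist_force: [-2.6, 1.0, 5.9]
opening: -0.1
grasp_force: 2.7
```

```bash
python3 st.py; cat > ang.py <<'E'
from h import *
from scipy.optimize import brentq
T5=np.load('T5.npy');w5=cv2.imread('pics/w5.png');T6=tcp();w6=r.get_image('wrist');cv2.imwrite('pics/w6.png',w6)
def edge(im):  # upper row of red free end, lower row of the red end strip (pad's free edge)
    h=cv2.cvtColor(im,cv2.COLOR_BGR2HSV);m=(h[...,1]>150)&((h[...,0]<10)|(h[...,0]>170))&(h[...,2]>60)
    xs=range(290,342);top=[];bot=[]
    for x in xs:
        y=np.nonzero(m[120:235,x])[0]+120
        if len(y): 
            k=y[:1].tolist()
            for v in y[1:]:
                if v==k[-1]+1:k.append(v)
                else:break
            top.append(k[0]-.5);bot.append(k[-1]+.5)
    return np.median(top),np.median(bot),len(top)
u=np.array([-.956,.294,0]);pad=np.array([517,-229,0.])
H=pad-u*87.7;H[2]=42   # hinge from pad at rest
P=lambda q,L,h:H+u*(L*np.cos(.32-q)-h*np.sin(.32-q))+np.array([0,0,L*np.sin(.32-q)+h*np.cos(.32-q)])
for j,h in((1,8),(0,4)):
    a,b=edge(w5),edge(w6);print(a,b)
    L=brentq(lambda L:proj('wrist',P(0,L,h),T5)[1]-a[j],80,150)
    f=lambda q:proj('wrist',P(q,L,h),T6)[1]-b[j]
    q=[v for v in np.linspace(-.05,.4,451)]
    i=np.argmin(np.abs([f(v) for v in q]));print('L',L,'q',q[i],f(q[i]),'rows/rad',(f(.2)-f(.1))/.1)
print('pad at half',P(.16,95,8),'contact rest/now',T6[:3,3])
E
python3 ang.py; python3 - <<'E'
from h import *
a=cv2.imread('pics/w6.png')[110:310,200:440];s=r.get_image('scene');cv2.imwrite('pics/s6.png',s)
c=cv2.convertScaleAbs(cv2.resize(s[150:200,245:325],(640,400),interpolation=cv2.INTER_CUBIC),alpha=1.2)
cv2.imwrite('pics/c6.png',np.vstack([c,cv2.copyMakeBorder(a,0,0,0,400,cv2.BORDER_CONSTANT)]))
E
```

```text
16.85 [ 514.4 -228.3   66.4] yaw 163.03981904821995 F [-2.6  1.   5.9] M [ 0.174  0.698 -0.039] -0.0815327380242525 [ 0.93  0.58 -0.8   1.95  0.55  0.84  1.1 ]
(np.float64(193.5), np.float64(201.5), 52) (np.float64(204.5), np.float64(212.5), 52)
L 117.73912355584164 q 0.14700000000000002 -0.004748023909598942 rows/rad -125.54184333686067
(np.float64(193.5), np.float64(201.5), 52) (np.float64(204.5), np.float64(212.5), 52)
L 120.8588777913918 q 0.135 0.04798167249037988 rows/rad -112.66760422170506
pad at half [ 512.39968377 -227.5852584    65.0330479 ] contact rest/now [ 514.39190088 -228.25523094   66.36778182]
```

View pics/c6.png

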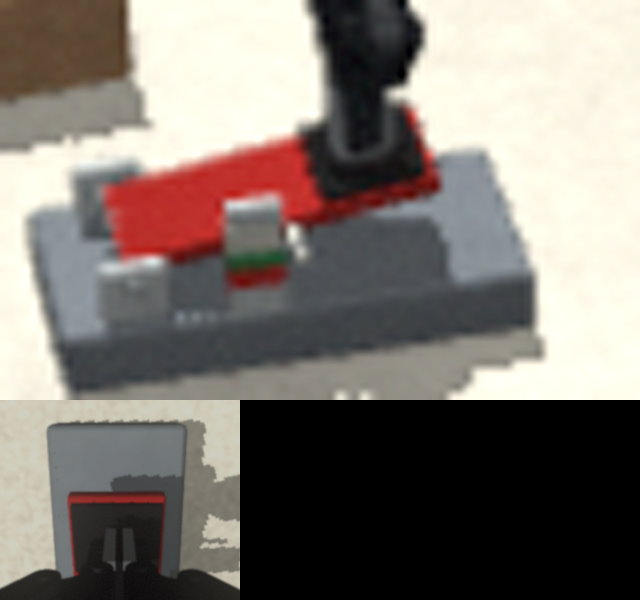

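The scene crop shows the lever pressed to roughly half-way, with the paddle's white index tab at (295,240), just above or level with the green band at (258,260). The wrist estimate is 0.135–0.147 rad, so I'll go about 1.5 mm lower.

Call:
{"fn": "arm_command", "kwargs": {"motion": [0,0,0,0.8,0,0,0,0,0,0,0.7,0,0,0,0,0,0,0,0,0,0,0,0,0,0,0,0,0,0,0,0,0,0,0,0,0,0,0,0,0,0,0]}}

```text
time: 17.7
tool_pos: [514.3, -228.2, 64.8]
tcp_rot: [[-0.957, 0.292, -0.0], [0.292, 0.957, 0.0], [0.0, -0.0, -1.0]]
wrist_force: [-2.6, 1.5, 5.2]
opening: -0.3
grasp_force: 2.9
```

```bash
python3 st.py; python3 ang.py
```

```text
17.7 [ 514.3 -228.2   64.8] yaw 163.04361199514057 F [-2.6  1.5  5.2] M [0.227 0.763 0.002] -0.33078438545009126 [ 0.92  0.58 -0.79  1.96  0.55  0.84  1.1 ]
(np.float64(193.5), np.float64(201.5), 52) (np.float64(203.5), np.float64(212.5), 52)
L 117.73930643256166 q 0.15600000000000003 -0.020166078595053705 rows/rad -127.55037038037841
(np.float64(193.5), np.float64(201.5), 52) (np.float64(203.5), np.float64(212.5), 52)
L 120.85905684499788 q 0.15300000000000002 -0.010519406507057738 rows/rad -114.4725040696315
pad at half [ 512.39968377 -227.5852584    65.0330479 ] contact rest/now [ 514.31584131 -228.21405415   64.83813733]
```

```bash
python3 -c "
from workcell import r
print(r.job_done())"
```

```text
the job is handed in; nothing more can be done
None
```

I turned the frame counter back to its zero stop and let go, then handed the job in with the fingers holding the lever about half-way down (about 0.155 rad by camera against a target of 0.16). The lever was never fully pressed, and I kept the arm clear of the bottle, loupe, cup and box.

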